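# Make up two assay kits on sloped pipetting stations

### The job

Make up the two assay kits: the black plate and the amber bottle belong on the blue station, the white plate and the red-capped bottle on the yellow station. Lay each plate wells up and lengthwise on its station's sloped deck, with its lower end down against the metal cleat, and stand each bottle upright in the square bay at the slope's high end, never tipping it over on the way. Leave the green plate and the green-capped bottle where they are; at the end everything is let go and at rest.

Things in the scene. Friction and masses are not known exactly. Their poses are not given: they have to be found in the camera images.
- blue_station: Blue kit station, fixed, 204x86 mm. Origin: under its centre, on the bench; x level from cleat end to bay, z up (mm). Deck 74 wide, 124 long, rises 20 deg to +x from the metal cleat (10 proud of deck, 6 thick): surface (-88,0,10) to (28,0,52). Plate lengthwise up the deck touching the cleat: centre (-40,0,40). Bay past its high end: dark floor 62x62 inside, rim 10 above floor; bottle in it: centre (64,0,46).
- yellow_station: Yellow kit station, fixed, 204x86 mm. Origin: under its centre, on the bench; x level from cleat end to bay, z up (mm). Deck 74 wide, 124 long, rises 20 deg to +x from the metal cleat (10 proud of deck, 6 thick): surface (-88,0,10) to (28,0,52). Plate lengthwise up the deck touching the cleat: centre (-40,0,40). Bay past its high end: dark floor 62x62 inside, rim 10 above floor; bottle in it: centre (64,0,46).
- black_plate_c (a point): Black strip-well plate: rigid block 112 mm long (its x), 52 wide (its y; 50 above the 8 mm high foot), 24 high, about 70 g, 8x4 round wells marked on top; both ends alike. Lies flat on the bench. Point: its centre, 12 mm above its underside; z up out of the wells.
- white_plate_c (a point): White strip-well plate: rigid block 112 mm long (its x), 52 wide (its y; 50 above the 8 mm high foot), 24 high, about 70 g, 8x4 round wells marked on top; both ends alike. Lies flat on the bench. Point: its centre, 12 mm above its underside; z up out of the wells.
- green_plate_c (a point): Green strip-well plate: rigid block 112 mm long (its x), 52 wide (its y; 50 above the 8 mm high foot), 24 high, about 70 g, 8x4 round wells marked on top; both ends alike. Lies flat on the bench. Point: its centre, 12 mm above its underside; z up out of the wells. Not needed: leave it in its place.
- amber_bottle_c (a point): Brown (amber) bottle with a black cap: 42 mm diameter to 54 mm height, then a shoulder and a 30 mm cap from 61 to 80 mm (full height), about 100 g, plain paper band. Stands on the bench. Point: its centre, 40 mm above its underside; z up.
- red_cap_bottle_c (a point): White bottle with a red cap: 42 mm diameter to 54 mm height, then a shoulder and a 30 mm cap from 61 to 80 mm (full height), about 100 g, plain paper band. Stands on the bench. Point: its centre, 40 mm above its underside; z up.
- green_cap_bottle_c (a point): White bottle with a green cap: 42 mm diameter to 54 mm height, then a shoulder and a 30 mm cap from 61 to 80 mm (full height), about 100 g, plain paper band. Stands on the bench. Point: its centre, 40 mm above its underside; z up. Not needed: leave it in its place.
Mind the look-alikes: they are no part of the job. Several things have the shape of the yellow_station; the one meant has the colours described above.

How it is judged:
By the outcome, as a careful person would: the job done as asked, in the order asked, and still so for the second after the job is handed in, with the robot touching nothing.
It also fails if it takes over 99 s, if anything falls off the work surface, if the arm or the gripper's body presses on something with over 40 N, if the wrist force passes 120 N, or if a joint passes its speed limit or range.

### The arm

A 7-joint arm with a two-finger parallel gripper is mounted at the origin on the work surface. World frame = base frame: x ahead of the robot, y to its left, z up, the work surface at z = 0. Lengths are in mm, angles in degrees, forces in N, time in s.
With the tool pointing down it reaches from about 400 to 850 mm from the base axis. Payload 4.5 kg.
Tool frame: the origin (TCP) lies midway between the tips of the shut fingers; the grasp point (between the pads) lies 19 mm behind it; z points along the fingers, y is the direction in which the jaws open and shut (so a half turn about z gives the same grasp; the last joint's range is limited). The gripper opens to 85 mm and grips with 20 to 120 N. Pads are 22 mm wide; open, the fingers measure 114 mm over their backs; the gripper's body (76 mm by 85 mm) begins 54 mm behind the grasp point. The pads swing forward as they close: fully open they stand 13 mm farther back than shut.
Start: joints at [-61.547, 39.483, -11.15, 89.685, 9.013, 51.709, -12.324], TCP at [279.02, 559.287, 231.317] pointing down, gripper open.
Joint ranges: [-172.22, 172.22], [-26.19, 119.32], [-84.43, 86.54], [7.71, 146.69], [-57.33, 237.33], [2.42, 119.75], [-152.13, 152.13]. Speed limits (degrees/s): [147.25, 147.25, 180, 180, 180, 180, 180].

### API

Orientations are given as a 3x3 rotation matrix whose columns are the frame's x, y, z axes.
In Python, from rig import ctrl, readout, viewer gives the robot as it stands. Calls block until the motion is done:
- ctrl.reach(position, orientation): joint-space move of the TCP to a pose.
- ctrl.move_straight(position, ori=None, velocity=150, contact_N=None): straight line of the TCP; ori=None keeps the orientation; velocity is the mean speed in mm/s. With contact_N (N) it stops when the force on the tool has changed by that much, and returns True; else False.
- ctrl.set_joints(angles): joint-space move.
- ctrl.release() and ctrl.grasp(newtons=None): open the fingers fully, or close them until they stop; newtons is the grip in N (None keeps the last).
- ctrl.hold(seconds).
- ctrl.inverse_kinematics(position, orientation): joint angles nearest the present ones, or None.
- readout.sense(): the state.
- viewer.read_camera(name): name is "side" or "top"; returns the picture (420x560x3 uint8, blue, green, red); there is no depth.
- viewer.camera_info(name): a dict with "vertical_fov" (degrees; the focal length in pixels is half the picture's height over the tangent of half this angle, whatever the lens; pixels are square), "cx", "cy" (the principal point, pixels), "R" (3x3) and "t" (3): a world point X has camera coordinates R X + t. Camera axes: x right, y down, z forward; pixel columns grow to the right and rows downward; lengths in mm; the calibration is good to about 2 mm. A picture is of the moment at which its call begins. camera_info takes no time and is no camera call.
A pose or a line that the arm cannot do raises ctrl.PlanningError and nothing moves.
- ctrl.close_job(): hands the job in, once; it reports no verdict.
Trained networks look in the newest picture that a camera, given by its name, has taken for a name from the list of things; names that differ only in an ending like _2 or _b are one class to them, and where a whole thing is asked for, a point or a joint stands for the part that bears it (a point fixed in the world has none). Each returns a list of dicts, best first, with "p" (0 to 1); they miss things now and then, are a little off and sometimes report something else, mostly with a low value. They report only what shows in the picture. A call takes as long as a camera call. They do not tell look-alikes from the thing itself.
- viewer.regions_of(camera, name): "pixels" (420x560 bool, what is visible of it) and "position" ([column, row] in pixels, amid what is visible of it).
The state is a dict: "t": time; "q": joint angles; "qd": joint speeds; "tau": joint torques, N m; "tcp_pos": TCP position; "tcp_rot": TCP orientation; "force": force on the tool from outside, world axes, zero at the start; "wrist_torque": the same for the moment, N m; "finger_gap": finger opening in mm.
Only numpy, scipy, OpenCV 4.12 (cv2) and the standard library are available. Lean on these libraries where they do the work, as an engineer would, in place of code of your own. Each camera call takes 0.05 s, during which the arm holds its last target.

## Working session

There is one attempt and no reset: what is moved stays moved. The work goes in short steps, each a Python script; the robot and the scene stay as the last script left them, time stands still between calls to the robot, and variables do not carry over. Pictures are saved under pics/ and viewed, and the job is handed in when it is done.

```bash
ls; mkdir -p pics; python3 - <<'E'
from rig import ctrl, readout, viewer
import cv2
for n in ("side","top"):
    im=viewer.read_camera(n); cv2.imwrite(f"pics/{n}0.png",im)
    i=viewer.camera_info(n); print(n,i)
s=readout.sense(); print(s["t"],s["finger_gap"],s["tcp_pos"],s["tcp_rot"])
E
```

```text
pics
side {'vertical_fov': 57.91441689650021, 'cx': 286.7414220865437, 'cy': 211.91391655655502, 'R': array([[ 0.90175173, -0.43204176,  0.01355459],
       [-0.30553585, -0.65926489, -0.6870354 ],
       [ 0.30576405,  0.61539395, -0.72649751]]), 't': array([-441.68555111,  211.40310156,  855.09966638])}
top {'vertical_fov': 50.00072327013345, 'cx': 269.04392027990696, 'cy': 213.41256503078483, 'R': array([[-0.02727758, -0.99962581,  0.00204069],
       [-0.99822693,  0.02713125, -0.05298009],
       [ 0.0529049 , -0.00348224, -0.99859348]]), 't': array([   9.09942313,  487.66979031, 1099.01188015])}
0.1 85.18757056845769 [278.82724261 558.70108856 230.54421223] [[-8.94835760e-01  4.46395088e-01 -6.22931328e-04]
 [ 4.46395501e-01  8.94834407e-01 -1.56225701e-03]
 [-1.39963468e-04 -1.67603718e-03 -9.99998586e-01]]
```

View pics/side0.png

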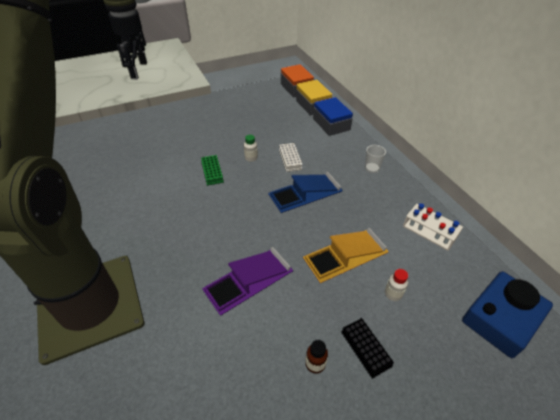

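View pics/top0.png

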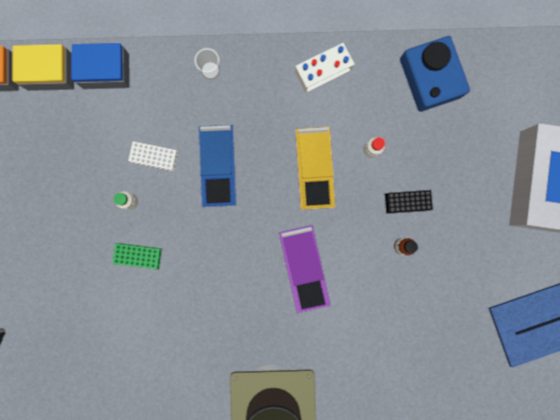

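Candidates: yellow-station shapes in the top picture are blue (217,165), orange-yellow (315,168) and purple (304,270). I'll enlarge the crops to confirm these, and run the networks at the same time.

```bash
cat > h.py <<'E'
from rig import ctrl, readout, viewer
import numpy as np, cv2
H,W=420,560
def cam(n):
    i=viewer.camera_info(n); f=H/2/np.tan(np.radians(i["vertical_fov"])/2)
    return f,i["cx"],i["cy"],np.array(i["R"]),np.array(i["t"])
def proj(n,X):
    f,cx,cy,R,t=cam(n); c=np.atleast_2d(X)@R.T+t
    return np.c_[cx+f*c[:,0]/c[:,2],cy+f*c[:,1]/c[:,2]]
def ray(n,p):
    f,cx,cy,R,t=cam(n); d=R.T@np.array([(p[0]-cx)/f,(p[1]-cy)/f,1.]); return -R.T@t,d/np.linalg.norm(d)
def tri(pt,ps):
    A=np.zeros((3,3));b=np.zeros(3);rs=[ray("top",pt),ray("side",ps)]
    for o,d in rs:
        P=np.eye(3)-np.outer(d,d);A+=P;b+=P@o
    X=np.linalg.solve(A,b); return X,[np.linalg.norm((np.eye(3)-np.outer(d,d))@(X-o)) for o,d in rs]
def onplane(n,p,z):
    o,d=ray(n,p); return o+d*(z-o[2])/d[2]
E
python3 - <<'E'
from h import *
import pickle
out={}
for n in ("top","side"):
    im=viewer.read_camera(n)
    out[n]=im
    for k in ["blue_station","yellow_station","black_plate_c","white_plate_c","green_plate_c","amber_bottle_c","red_cap_bottle_c","green_cap_bottle_c"]:
        r=viewer.regions_of(n,k)
        out[n,k]=[(x["p"],np.array(x["pixels"]),x["position"]) for x in r]
        print(n,k,[(round(x["p"],2),np.round(x["position"],1).tolist(),int(np.sum(x["pixels"]))) for x in r][:5])
pickle.dump(out,open("d.pkl","wb"))
t,s=out["top"],out["side"]
a=cv2.resize(t[110:320,100:440],None,fx=2.3,fy=2.3,interpolation=cv2.INTER_CUBIC)
cv2.imwrite("pics/ct.png",a)
a=cv2.resize(s[160:380,190:430],None,fx=2.7,fy=2.7,interpolation=cv2.INTER_CUBIC)
cv2.imwrite("pics/cs.png",a)
E
```

```text
top blue_station [(0.61, [219.3, 166.7], 2817)]
top yellow_station [(0.89, [306.4, 267.1], 2843), (0.62, [318.9, 166.3], 2849), (0.2, [408.9, 199.4], 996)]
top black_plate_c [(0.84, [410.2, 199.8], 938)]
top white_plate_c [(0.87, [154.8, 155.8], 1025)]
top green_plate_c [(0.71, [134.8, 253.8], 1023)]
top amber_bottle_c [(0.83, [406.3, 247.0], 324), (0.16, [218.7, 165.5], 2804)]
top red_cap_bottle_c [(0.84, [373.5, 145.6], 315)]
top green_cap_bottle_c [(0.78, [125.3, 200.9], 345), (0.53, [152.0, 156.0], 973)]
side blue_station []
side yellow_station [(0.62, [344.6, 255.1], 2427), (0.58, [242.0, 277.6], 2863)]
side black_plate_c [(0.59, [367.1, 348.4], 1575)]
side white_plate_c [(0.91, [289.8, 156.8], 500)]
side green_plate_c [(0.79, [214.3, 171.4], 490)]
side amber_bottle_c [(0.6, [312.6, 354.2], 585)]
side red_cap_bottle_c [(0.76, [394.1, 286.6], 551)]
side green_cap_bottle_c []
```

View pics/ct.png

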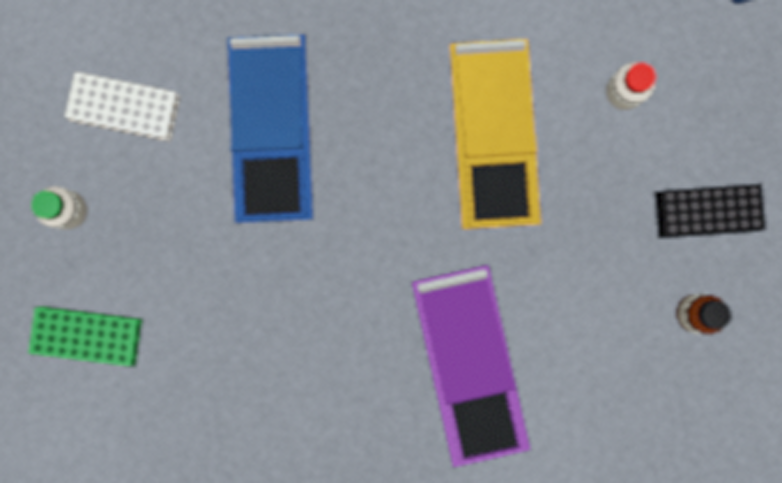

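View pics/cs.png

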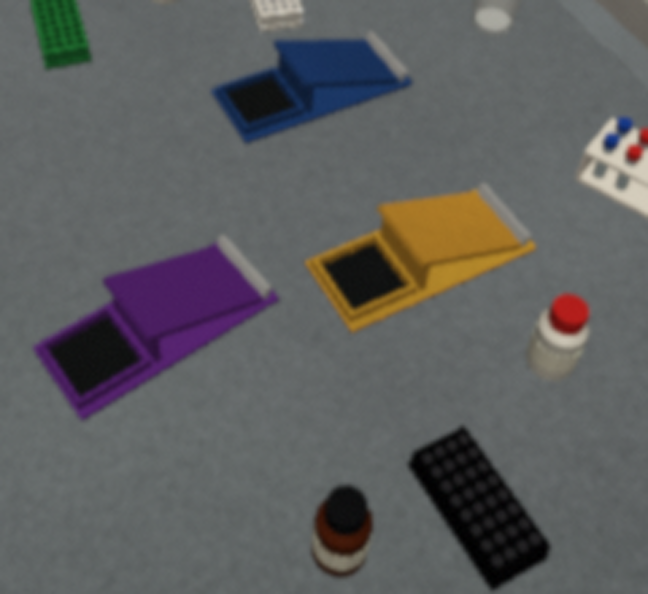

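The crops show that yellow is the orange-yellow unit at top (315,168) / side (345,255). The purple one at (304,270) is the look-alike, and the only blue station is at (217,165). The cleats (light bars) face away from the robot and the dark bays face towards it. The network masks sit about 2 px off, so I'll refine them with GrabCut and fit silhouette models in both views.

```bash
cat > fit.py <<'E'
from h import *
from scipy.optimize import minimize
def box(x0,x1,y0,y1,z0,z1): return np.array([[x,y,z] for x in(x0,x1) for y in(y0,y1) for z in(z0,z1)],float)
def cyl(r,z0,z1):
    a=np.linspace(0,2*np.pi,24,endpoint=False); return np.array([[r*np.cos(t),r*np.sin(t),z] for t in a for z in(z0,z1)])
wedge=np.array([[x,y,z] for y in(-37,37) for x,z in((-88,10),(28,52),(28,0),(-88,0),(-91.4,19.4),(-97,17.3),(-97,0))],float)
ST=[box(-102,102,-43,43,0,6),box(28,102,-43,43,0,16),wedge]
PL=[box(-56,56,-26,26,-12,-4),box(-56,56,-25,25,-4,12)]
BO=[np.r_[cyl(21,-40,14),cyl(15,21,22)],cyl(15,21,40)]
S=4
def sil(n,parts,X,yaw):
    m=np.zeros((H*S,W*S),np.uint8);c,s=np.cos(yaw),np.sin(yaw);R=np.array([[c,-s,0],[s,c,0],[0,0,1]])
    for p in parts:
        q=(proj(n,p@R.T+X)+.5)*S
        cv2.fillConvexPoly(m,cv2.convexHull(np.round(q).astype(np.int32)),255)
    return cv2.resize(m,(W,H),interpolation=cv2.INTER_AREA).astype(float)/255
def refine(im,mask,it=5):
    m=mask.astype(np.uint8);k=np.ones((3,3),np.uint8)
    g=np.full(m.shape,cv2.GC_BGD,np.uint8)
    g[cv2.dilate(m,k,iterations=5)>0]=cv2.GC_PR_BGD; g[m>0]=cv2.GC_PR_FGD; g[cv2.erode(m,k,iterations=4)>0]=cv2.GC_FGD
    far=cv2.dilate(m,k,iterations=18)==0
    ys,xs=np.where(~far); sl=(slice(ys.min(),ys.max()+1),slice(xs.min(),xs.max()+1))
    gg=g[sl].copy(); cv2.grabCut(np.ascontiguousarray(im[sl]),gg,None,np.zeros((1,65)),np.zeros((1,65)),it,cv2.GC_INIT_WITH_MASK)
    o=np.zeros(m.shape,np.uint8); o[sl]=((gg==1)|(gg==3)); 
    o=cv2.morphologyEx(o,cv2.MORPH_OPEN,k)
    return o.astype(float)
def fit(parts,masks,X0,yaw0,fz=True,fyaw=True):
    B=lambda a:cv2.GaussianBlur(a,(0,0),1.5)
    mb={n:B(m) for n,m in masks.items()}
    free=[0,1]+([2] if fz else [])+([3] if fyaw else [])
    def full(v):
        p=np.r_[X0,yaw0].astype(float); p[free]+=np.array(v)*np.array([1,1,1,.02])[free]; return p
    def cost(v):
        p=full(v); return sum(((B(sil(n,parts,p[:3],p[3]))-mb[n])**2).sum()/m.sum() for n,m in masks.items())
    best=None
    for st in (8,3):
        v0=np.zeros(len(free)) if best is None else best.x
        best=minimize(cost,v0,method="Nelder-Mead",options=dict(initial_simplex=np.vstack([v0]+[v0+st*e for e in np.eye(len(free))]),xatol=.05,fatol=1e-5,maxiter=250))
    return full(best.x),best.fun
E
cat > m1.py <<'E'
from fit import *
import pickle
d=pickle.load(open("d.pkl","rb"))
def poly(c,hw): return None
ims={n:d[n] for n in("top","side")}
spec={"blue_station":(ST,0,0,0,None),"yellow_station":(ST,0,1,0,None),"black_plate_c":(PL,12,0,0,None),"white_plate_c":(PL,12,0,0,None),"green_plate_c":(PL,12,0,0,None),
"amber_bottle_c":(BO,40,0,0,None),"red_cap_bottle_c":(BO,40,0,0,None),"green_cap_bottle_c":(BO,40,0,0,None)}
yaws={"blue_station":np.pi,"yellow_station":np.pi}
vis={n:cv2.resize(ims[n],None,fx=1.4,fy=1.4) for n in ims}
res={}
for k,(parts,z,it,is_,_) in spec.items():
    mt=d["top",k][it][1]; masks={"top":refine(ims["top"],mt)}
    p=d["top",k][it][2]; X0=onplane("top",p,20 if z==0 else z); X0[2]=z
    ya=yaws.get(k,None)
    if ya is None:
        (c,wh,a)=cv2.minAreaRect(np.argwhere(mt)[:,::-1].astype(np.float32))
        b=cv2.boxPoints((c,wh,a)); e=max((b[1]-b[0],b[2]-b[1]),key=np.linalg.norm)
        ya=np.arctan2(-e[0],-e[1])
    if d["side",k]:
        masks["side"]=refine(ims["side"],d["side",k][is_][1])
    else:
        m=sil("side",parts,X0,ya)>.5; masks["side"]=refine(ims["side"],m)
    bot=parts is BO
    r,c=fit(parts,masks,X0,ya,True,not bot)
    rt,ct=fit(parts,{"top":masks["top"]},np.r_[r[:2],z],r[3],False,not bot)
    rs,cs=fit(parts,{"side":masks["side"]},np.r_[r[:2],z],r[3],False,not bot)
    rb,cb=fit(parts,masks,np.r_[r[:2],z],r[3],False,not bot)
    f=lambda r:np.round([*r[:3],np.degrees(r[3])],1).tolist()
    print(k,"free z",f(r),round(c,3),"| zfix both",f(rb),round(cb,3),"top",f(rt),"side",f(rs))
    res[k]=rb
    for n in vis:
        s=(sil(n,parts,rb[:3],rb[3])>.5).astype(np.uint8)
        s=cv2.resize(s,None,fx=1.4,fy=1.4,interpolation=0)
        cv2.drawContours(vis[n],cv2.findContours(s,0,2)[0],-1,(255,0,255),1)
        s=cv2.resize(masks[n].astype(np.uint8),None,fx=1.4,fy=1.4,interpolation=0)
        cv2.drawContours(vis[n],cv2.findContours(s,0,2)[0],-1,(0,255,255),1)
pickle.dump(res,open("res.pkl","wb"))
for n in vis: cv2.imwrite(f"pics/fit_{n}.png",vis[n])
E
time python3 m1.py
```

```text
blue_station free z [609.8, 124.1, -3.2, 181.2] 0.058 | zfix both [609.3, 122.8, 0.0, 181.4] 0.065 top [610.9, 123.2, 0.0, 181.8] side [606.1, 122.6, 0.0, 182.6]Traceback (most recent call last):
  File "m1.py", line 24, in <module>
    r,c=fit(parts,masks,X0,ya,True,not bot)
        ~~~^^^^^^^^^^^^^^^^^^^^^^^^^^^^^^^^
  File "fit.py", line 38, in fit
    best=minimize(cost,v0,method="Nelder-Mead",options=dict(initial_simplex=np.vstack([v0]+[v0+st*e for e in np.eye(len(free))]),xatol=.05,fatol=1e-5,maxiter=250))
    res = _minimize_neldermead(fun, x0, args, callback, bounds=bounds,
                               **options)
    fxr = func(xr)
    fx = function(np.copy(x), *(wrapper_args + args))
  File "fit.py", line 34, in cost
    p=full(v); return sum(((B(sil(n,parts,p[:3],p[3]))-mb[n])**2).sum()/m.sum() for n,m in masks.items())
                      ~~~^^^^^^^^^^^^^^^^^^^^^^^^^^^^^^^^^^^^^^^^^^^^^^^^^^^^^^^^^^^^^^^^^^^^^^^^^^^^^^^^
  File "fit.py", line 34, in <genexpr>
    p=full(v); return sum(((B(sil(n,parts,p[:3],p[3]))-mb[n])**2).sum()/m.sum() for n,m in masks.items())
                              ~~~^^^^^^^^^^^^^^^^^^^^
  File "fit.py", line 14, in sil
    q=(proj(n,p@R.T+X)+.5)*S
       ~~~~^^^^^^^^^^^
  File "h.py", line 8, in proj
    f,cx,cy,R,t=cam(n); c=np.atleast_2d(X)@R.T+t
                ~~~^^^
  File "h.py", line 5, in cam
    i=viewer.camera_info(n); f=H/2/np.tan(np.radians(i["vertical_fov"])/2)
ValueError: time passes only in moves, steps and waits

real	0m14.499s
user	0m14.791s
sys	0m1.412s
```

```bash
sed -i 's/^def cam(n):/import functools\n@functools.lru_cache(None)\ndef cam(n):/' h.py; time python3 m1.py; python3 -c "
from rig import readout; print(readout.sense()['t'])"
```

```text
blue_station free z [609.8, 124.1, -3.2, 181.2] 0.058 | zfix both [609.3, 122.8, 0.0, 181.4] 0.065 top [610.9, 123.2, 0.0, 181.8] side [606.1, 122.6, 0.0, 182.6]
yellow_station free z [598.6, -120.5, -4.1, 181.7] 0.055 | zfix both [597.5, -121.6, 0.0, 182.2] 0.062 top [599.9, -121.2, 0.0, 181.6] side [593.7, -122.5, 0.0, 182.1]
black_plate_c free z [508.1, -348.2, 8.2, -87.2] 0.02 | zfix both [507.4, -348.2, 12.0, -87.5] 0.028 top [509.2, -349.0, 12.0, -88.3] side [505.2, -348.4, 12.0, -88.3]
white_plate_c free z [639.8, 284.6, 10.7, -103.3] 0.032 | zfix both [639.5, 284.2, 12.0, -104.1] 0.032 top [640.2, 283.2, 12.0, -103.4] side [637.7, 286.5, 12.0, -103.4]
green_plate_c free z [391.4, 326.3, 10.4, -98.6] 0.027 | zfix both [391.4, 325.9, 12.0, -98.5] 0.029 top [392.5, 323.8, 12.0, -99.2] side [389.5, 327.7, 12.0, -98.6]
amber_bottle_c free z [397.3, -329.9, 38.3, -90.0] 0.056 | zfix both [397.4, -329.5, 40.0, -90.0] 0.06 top [399.2, -330.8, 40.0, -90.0] side [395.1, -329.6, 40.0, -90.0]
red_cap_bottle_c free z [641.9, -263.2, 43.7, -45.0] 0.115 | zfix both [643.0, -263.2, 40.0, -45.0] 0.122 top [642.4, -264.7, 40.0, -45.0] side [645.0, -260.3, 40.0, -45.0]
green_cap_bottle_c free z [526.0, 341.1, 50.0, -108.4] 0.273 | zfix both [526.4, 345.0, 40.0, -108.4] 0.303 top [528.5, 342.7, 40.0, -108.4] side [529.2, 358.3, 40.0, -108.4]
1.0
real	0m56.658s
user	1m8.461s
sys	0m11.907s
```

View pics/fit_top.png

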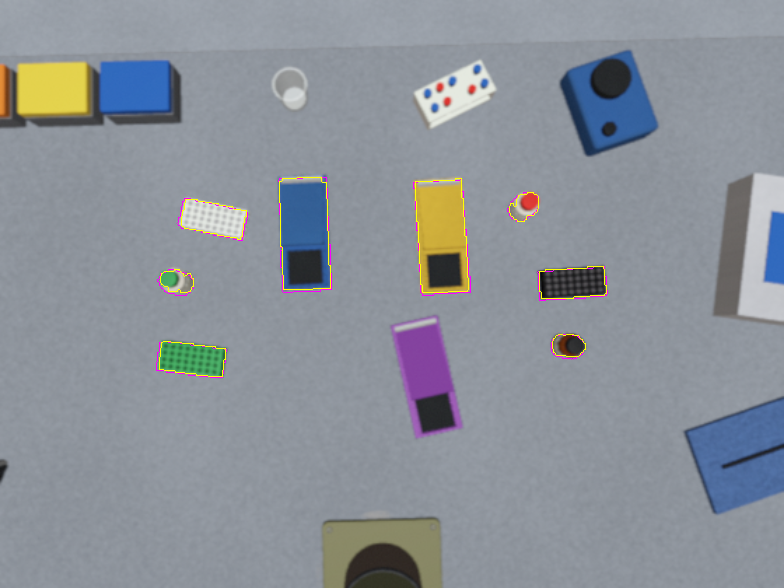

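View pics/fit_side.png

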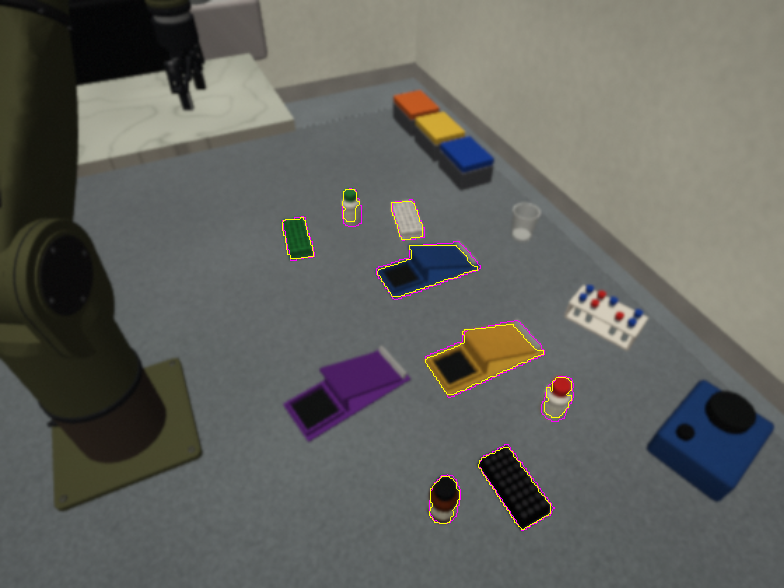

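The fits agree with the text: free z comes out within about 4 mm, and the top and side views differ by 2–4 mm. Side GrabCut cut off the cleats, so I weight the station fits towards the top view. Next I'll check reachability.

```bash
cat > w.py <<'E'
from h import *
BLUE=(609.8,123.2,np.radians(181.6)); YEL=(598.8,-121.4,np.radians(181.8))
BP=(508,-348.4,np.radians(-87.7)); WP=(639.4,284.5,np.radians(-103.6))
AM=(397.3,-330); RED=(642.8,-263)
def Rz(a): c,s=np.cos(a),np.sin(a); return np.array([[c,-s,0],[s,c,0],[0,0,1.]])
D=np.diag([1.,-1,-1])
def down(yaw): return Rz(yaw)@D          # tool x along yaw, y along -(yaw+90)
a=np.radians(20)
UPS=np.array([np.cos(a),0,np.sin(a)]); N=np.array([-np.sin(a),0,np.cos(a)])
def st(S,p): return Rz(S[2])@np.array(p,float)+np.array([S[0],S[1],0])
def stv(S,v): return Rz(S[2])@v
def slope(S,flip):
    x=stv(S,UPS)*(-1 if flip else 1); z=-stv(S,N); return np.c_[x,np.cross(z,x),z]
def say(*k):
    s=readout.sense(); print(*k,"t",round(s["t"],2),"tcp",np.round(s["tcp_pos"],1),"gap",round(s["finger_gap"],1),"F",np.round(s["force"],1),"q",np.round(s["q"]).astype(int))
E
python3 - <<'E'
from w import *
ik=lambda p,R:(lambda q: None if q is None else np.round(q).astype(int).tolist())(ctrl.inverse_kinematics(p,R))
for nm,P,S in(("black",BP,BLUE),("white",WP,YEL)):
    for f in(0,1):
        R=down(P[2]+f*np.pi); Rs=slope(S,f); c=st(S,(-40,0,40))
        print(nm,f,ik([P[0],P[1],5],R),ik([P[0],P[1],200],R))
        for f2 in (0,1): print("   place",f2,ik(c,slope(S,f2)),ik(c+80*stv(S,N),slope(S,f2)),ik([*c[:2],220],down(S[2]+f2*np.pi)))
for nm,B,S in(("amber",AM,BLUE),("red",RED,YEL)):
    for f in(0,1): print(nm,f,ik([*B,20],down(f*np.pi+S[2])),ik([*B,220],down(f*np.pi+S[2])),ik(st(S,(64,0,30)),down(f*np.pi+S[2])),ik(st(S,(64,0,200)),down(f*np.pi+S[2])))
E
```

```text
black 0 [17, 60, 25, 99, -46, 31, -106] [1, 56, 62, 95, -54, 64, -98]
   place 0 [-2, 67, -27, 65, 21, 72, 64] [-3, 65, -27, 56, 18, 83, 67] [-3, 44, -22, 83, 18, 56, 61]
   place 1 [-23, 68, 26, 66, -28, 72, -82] [-22, 66, 29, 58, -27, 82, -84] [-29, 46, 28, 85, -24, 56, -82]
black 1 [37, 57, -13, 98, 24, 27, 11] [33, 41, -4, 93, 4, 46, 29]
   place 0 [-2, 67, -27, 65, 21, 72, 64] [-3, 65, -27, 56, 18, 83, 67] [-3, 44, -22, 83, 18, 56, 61]
   place 1 [-23, 68, 26, 66, -28, 72, -82] [-22, 66, 29, 58, -27, 82, -84] [-29, 46, 28, 85, -24, 56, -82]
white 0 [-10, 66, -37, 81, 47, 49, 104] [-9, 52, -42, 76, 35, 65, 112]
   place 0 [16, 66, -27, 68, 26, 72, 79] [15, 63, -25, 60, 23, 82, 82] [19, 43, -24, 85, 20, 55, 82]
   place 1 [-6, 68, 27, 69, -22, 68, -66] [-6, 65, 29, 62, -22, 79, -67] [-7, 44, 26, 87, -22, 54, -62]
white 1 [-29, 61, 2, 82, -3, 36, -39] [-31, 48, 7, 77, -6, 55, -36]
   place 0 [16, 66, -27, 68, 26, 72, 79] [15, 63, -25, 60, 23, 82, 82] [19, 43, -24, 85, 20, 55, 82]
   place 1 [-6, 68, 27, 69, -22, 68, -66] [-6, 65, 29, 62, -22, 79, -67] [-7, 44, 26, 87, -22, 54, -62]
amber 0 [41, 52, -11, 116, 36, 15, 91] [51, 34, -27, 109, 22, 43, 104] [-8, 53, -15, 108, 32, 23, 44] [-4, 38, -22, 103, 20, 43, 55]
amber 1 [33, 52, 3, 116, -12, 12, -42] [23, 34, 18, 110, -16, 39, -37] [-25, 54, 13, 109, -31, 21, -76] [-33, 39, 26, 104, -25, 42, -81]
red 0 [38, 65, -41, 82, 50, 52, 73] [30, 47, -25, 76, 21, 61, 94] [29, 56, -36, 110, 59, 35, 45] [23, 38, -25, 104, 22, 43, 78]
red 1 [12, 61, 13, 84, -19, 38, -54] [6, 48, 27, 78, -23, 59, -51] [3, 53, 9, 111, -24, 18, -57] [-6, 38, 24, 106, -23, 40, -57]
```

```bash
python3 - <<'E'
from w import *
R=down(BP[2]+np.pi)
ctrl.reach([BP[0],BP[1],150],R)
cv2.imwrite("pics/p1t.png",viewer.read_camera("top")); 
ctrl.move_straight([BP[0],BP[1],5],velocity=120,contact_N=10); say("low")
ctrl.grasp(40); say("grip")
cv2.imwrite("pics/p1s.png",cv2.resize(viewer.read_camera("side")[230:400,280:480],None,fx=3,fy=3))
ctrl.move_straight([BP[0],BP[1],150],velocity=200); say("lift")
cv2.imwrite("pics/p2s.png",cv2.resize(viewer.read_camera("side")[200:400,260:480],None,fx=3,fy=3))
E
```

```text
low t 5.69 tcp [ 508.6 -348.8    5.8] gap 85.5 F [ 0.2 -0.1  0.3] q [34 57 -7 98 13 25 20]
grip t 6.12 tcp [ 508.4 -348.7    5.6] gap 48.9 F [-1.   1.   5.3] q [34 57 -7 98 13 25 20]
lift t 7.04 tcp [ 507.  -347.9  148.8] gap 49.0 F [ 0.2  0.  -1.2] q [ 36  45 -10  96  11  41  23]
```

```bash
python3 -c "
import cv2,numpy as np
a=cv2.imread('pics/p1s.png');b=cv2.imread('pics/p2s.png')
a=cv2.resize(a,(400,340));b=cv2.resize(b,(374,340));cv2.imwrite('pics/p12.png',np.hstack([a,b]))"
```

```text
(no output)
```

View pics/p12.png

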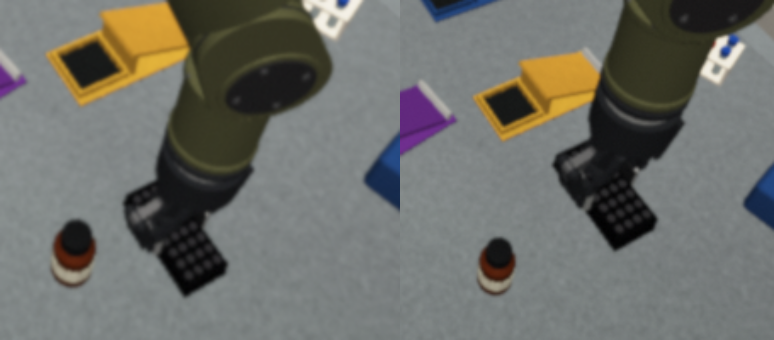

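The plate is gripped and hanging level (right half, about (610,200)), with a 49 mm gap that matches its 50 mm body. Placing it on blue.

```bash
cat >> w.py <<'E'
def place(S,f,back=12):
    c=st(S,(-40,0,40))-7*stv(S,N); R=slope(S,f); n=stv(S,N); u=stv(S,UPS)
    ctrl.reach(c+90*n+back*u,R); say("above")
    ctrl.move_straight(c+12*n+back*u,velocity=120); say("near")
    hit=ctrl.move_straight(c-8*n+back*u,velocity=25,contact_N=4); say("deck",hit)
    p=np.array(readout.sense()["tcp_pos"]); print(" height vs nominal along n",round((p-c)@n,1),"up",round((p-c)@u,1),"lat",np.round((p-c)@stv(S,[0,1,0]),1))
    p2=p+1.5*n; ctrl.move_straight(p2,velocity=25)
    hit=ctrl.move_straight(p2-(back+10)*u,velocity=25,contact_N=6); say("cleat",hit)
    p=np.array(readout.sense()["tcp_pos"]); print(" height",round((p-c)@n,1),"up",round((p-c)@u,1))
E
python3 - <<'E'
from w import *
place(BLUE,0)
s=viewer.read_camera("side")[140:280,220:400];t=viewer.read_camera("top")[100:240,150:300]
cv2.imwrite("pics/p3.png",np.hstack([cv2.resize(s,(450,350)),cv2.resize(t,(340,350))]))
E
```

```text
above t 8.92 tcp [667.4 122.4 122.2] gap 49.0 F [ 0.4 -0.4 -0.6] q [  0  64 -34  59  24  83  62]
near t 9.72 tcp [641.1 124.1  49.6] gap 49.5 F [-0.3 -0.3 -0. ] q [  0  67 -33  67  25  73  60]
deck True t 10.23 tcp [636.7 123.9  38.8] gap 48.9 F [ 1.  -0.5  3.8] q [  0  68 -33  68  26  72  59]
 height vs nominal along n 1.4 up 11.9 lat 0.0
cleat True t 11.06 tcp [648.  124.1  35. ] gap 49.6 F [-1.2 -0.5 -1.5] q [  0  69 -33  65  26  74  60]
 height 1.7 up 0.0
```

View pics/p3.png

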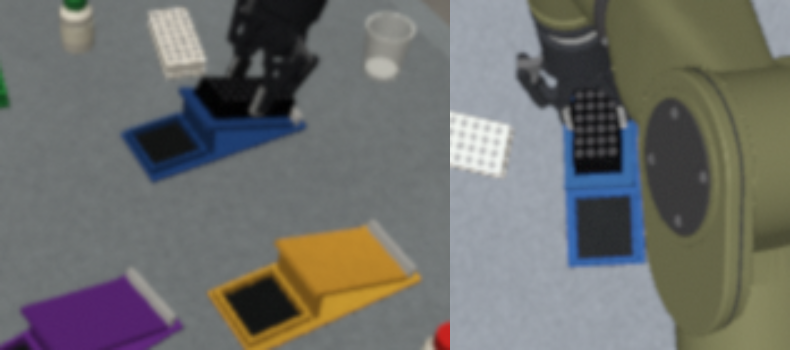

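Cleat contact came exactly at the nominal position (up 0.0) and the plate is centred on the deck. Releasing.

```bash
cat >> w.py <<'E'
def letgo(S):
    n=stv(S,N)
    p=np.array(readout.sense()["tcp_pos"]); ctrl.move_straight(p-4*n,velocity=20,contact_N=3)
    ctrl.release(); say("rel")
    p=np.array(readout.sense()["tcp_pos"]); ctrl.move_straight(p+110*n,velocity=180); say("off")
def pick(P,f,z=5):
    R=down(P[2]+f*np.pi)
    ctrl.reach([P[0],P[1],150],R)
    ctrl.move_straight([P[0],P[1],z],velocity=150,contact_N=10); say("low")
    ctrl.grasp(40); say("grip")
    ctrl.move_straight([P[0],P[1],160],velocity=200); say("lift")
E
python3 - <<'E'
from w import *
letgo(BLUE)
pick(WP,1)
s=viewer.read_camera("side")[100:280,190:400];t=viewer.read_camera("top")[100:240,150:300]
cv2.imwrite("pics/p4.png",np.hstack([cv2.resize(s,(420,360)),cv2.resize(t,(360,360))]))
E
```

```text
rel t 11.82 tcp [647.1 123.9  33.7] gap 85.5 F [ 0.6 -0.3  0.1] q [  0  69 -33  65  26  74  60]
off t 12.58 tcp [683.9 124.8 136. ] gap 85.4 F [-0.4 -0.9 -0.6] q [ -1  65 -34  53  23  88  64]
low t 15.38 tcp [640.4 284.9   6.2] gap 85.3 F [ 0.2  0.2 -0.3] q [-25  61  -5  82   7  37 -47]
grip t 15.8 tcp [640.  284.8   6. ] gap 49.1 F [ 0.5 -0.3  5.2] q [-25  61  -5  82   7  37 -47]
lift t 16.73 tcp [638.3 283.9 158.5] gap 48.6 F [ 0.5 -0.7 -1.4] q [-25  50  -6  79   6  51 -46]
```

View pics/p4.png

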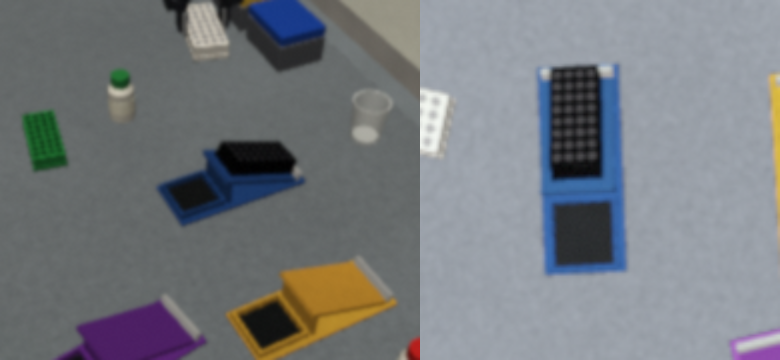

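Black lies on the blue deck against its cleat, as the geometry predicts (the upper edge overhangs the cleat by tilt only). The white plate is in the grip. Placing it on yellow.

```bash
python3 - <<'E'
from w import *
place(YEL,1); letgo(YEL)
s=viewer.read_camera("side")[140:320,190:430];t=viewer.read_camera("top")[100:240,190:350]
cv2.imwrite("pics/p5.png",np.hstack([cv2.resize(s,(420,350)),cv2.resize(t,(370,350))]))
E
```

```text
above t 18.33 tcp [ 656.5 -116.8  122.2] gap 49.4 F [-0.5  0.1 -1. ] q [  0  61  14  64  -9  76 -76]
near t 19.13 tcp [ 630.2 -120.3   49.5] gap 49.3 F [-0.2  0.2  0.2] q [  0  64  13  71  -9  66 -75]
deck True t 19.65 tcp [ 625.6 -120.5   38.6] gap 49.3 F [ 0.7 -0.2  3.6] q [  0  64  13  72  -9  64 -75]
 height vs nominal along n 1.2 up 11.9 lat -0.1
cleat True t 20.57 tcp [ 640.6 -119.8   33.5] gap 49.2 F [ 0.9 -0.2  0. ] q [  0  66  13  68 -10  67 -75]
 height 1.5 up -3.9
rel t 21.23 tcp [ 639.5 -119.7   32.3] gap 85.1 F [-0.1 -0.1 -0.2] q [  0  66  13  68 -10  67 -75]
off t 21.99 tcp [ 676.1 -118.4  134.6] gap 84.9 F [-0.4 -0.8 -0.2] q [  0  63  14  57  -9  81 -76]
```

View pics/p5.png

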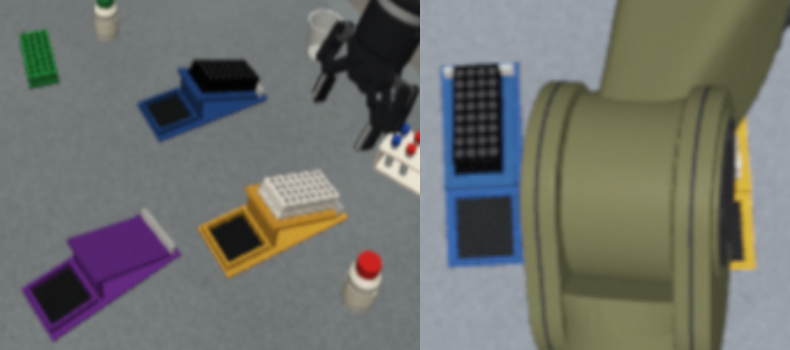

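White is seated on yellow as well; I'll check the cleat fit once the arm is clear. Next is the amber bottle.

```bash
cat >> w.py <<'E'
def bottle(B,S,f):
    R=down(S[2]+f*np.pi)
    ctrl.reach([B[0],B[1],170],R)
    ctrl.move_straight([B[0],B[1],15],velocity=130,contact_N=8); say("low")
    ctrl.grasp(35); say("grip")
    z0=readout.sense()["tcp_pos"][2]
    ctrl.move_straight([B[0],B[1],180],velocity=150); say("lift")
    return z0
def setdown(S,z0):
    g=st(S,(64,0,0))
    try: ctrl.move_straight([g[0],g[1],180],velocity=220)
    except ctrl.PlanningError as e: print("line failed",e); return
    say("over")
    ctrl.move_straight([g[0],g[1],z0+6+15],velocity=120)
    hit=ctrl.move_straight([g[0],g[1],z0-2],velocity=25,contact_N=4); say("floor",hit,"expected z",round(z0+6,1))
E
python3 - <<'E'
from w import *
z0=bottle(AM,BLUE,1)
setdown(BLUE,z0)
s=viewer.read_camera("side")[140:320,190:430];t=viewer.read_camera("top")[100:240,150:350]
cv2.imwrite("pics/p6.png",np.hstack([cv2.resize(s,(400,300)),cv2.resize(t,(400,300))]))
E
```

```text
low t 24.77 tcp [ 397.7 -330.3   15.6] gap 85.6 F [ 0.7  0.1 -0. ] q [ 33  53   2 116 -10  11 -44]
grip t 25.25 tcp [ 397.5 -330.2   15.5] gap 40.9 F [-0.2  0.1  5.9] q [ 33  53   2 116 -10  11 -44]
lift t 26.5 tcp [ 396.8 -329.5  179.3] gap 41.0 F [ 0.5  0.8 -0.7] q [ 30  36   7 112  -8  32 -46]
over t 28.81 tcp [545.7 120.2 180. ] gap 41.0 F [-0.2 -0.6 -1.3] q [-26  39  15 105 -16  38 -90]
floor True expected z 21.5 t 30.79 tcp [545.8 121.4  21.3] gap 41.4 F [-0.4 -0.1  3.8] q [-22  54   8 109 -20  18 -87]
```

View pics/p6.png

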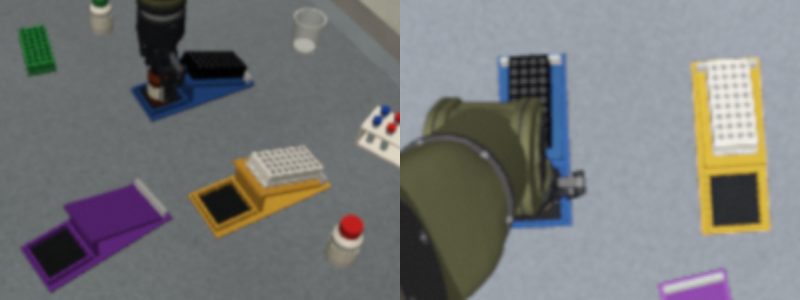

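The bottle met the bay floor at z 21.3, against 21.5 expected. I'll release it and fetch the red-capped one.

```bash
python3 - <<'E'
from w import *
ctrl.release(); p=np.array(readout.sense()["tcp_pos"]); ctrl.move_straight(p+[0,0,160],velocity=150); say("off")
z0=bottle(RED,YEL,1)
cv2.imwrite("pics/p7.png",viewer.read_camera("side"))
setdown(YEL,z0)
s=viewer.read_camera("side")[120:320,190:430]
cv2.imwrite("pics/p8.png",np.hstack([cv2.resize(s,(400,333)),cv2.resize(cv2.imread("pics/p7.png")[120:320,190:430],(400,333))]))
E
```

```text
off t 32.62 tcp [544.5 121.3 180.2] gap 85.2 F [-0.1  0.5 -0. ] q [-26  39  15 105 -16  38 -90]
low t 35.43 tcp [ 643.6 -263.4   16. ] gap 85.4 F [0.5 0.6 0.6] q [ 14  61   9  84 -13  36 -59]
grip t 35.92 tcp [ 643.2 -263.2   15.6] gap 40.9 F [ 0.1 -0.3  3.8] q [ 14  61   9  84 -13  36 -59]
lift t 37.17 tcp [ 642.  -262.6  178.8] gap 41.2 F [-1.3  0.1 -1.6] q [ 13  49  12  80 -11  53 -61]
over t 38.17 tcp [ 535.9 -124.8  180.1] gap 41.5 F [-1.  -0.5 -1. ] q [  1  38  12 107 -13  36 -68]
floor True expected z 21.6 t 40.14 tcp [ 534.8 -123.5   21.4] gap 41.3 F [0.1 0.4 5.7] q [  5  53   6 111 -16  17 -65]
```

View pics/p8.png

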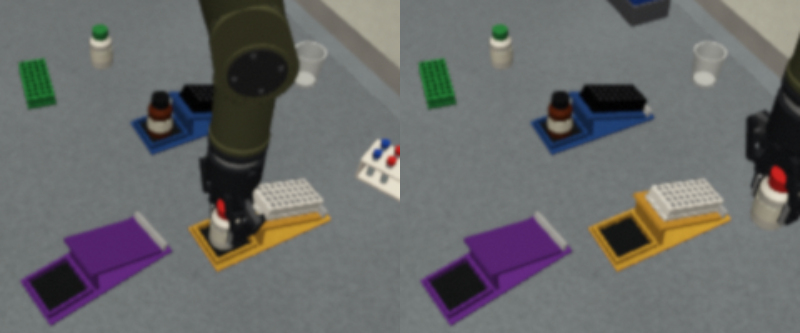

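Red met its bay floor at z 21.4 and amber stands upright in the blue bay. I'll release, park clear of both views and check the end state.

```bash
python3 - <<'E'
from w import *
ctrl.release(); p=np.array(readout.sense()["tcp_pos"]); ctrl.move_straight(p+[0,0,170],velocity=150)
ctrl.reach([480,-420,260],down(np.radians(0))) if ctrl.inverse_kinematics([480,-420,260],down(0)) is not None else print("x")
say("park")
s=viewer.read_camera("side");t=viewer.read_camera("top")
cv2.imwrite("pics/f_s.png",s);cv2.imwrite("pics/f_t.png",t)
cv2.imwrite("pics/p9.png",np.hstack([cv2.resize(s[120:300,190:410],(400,327),interpolation=2),cv2.resize(t[110:225,190:345],(400,297),interpolation=2).repeat(1,0)[:297].copy() if 0 else cv2.resize(t[110:225,190:345],(400,327),interpolation=2)]))
E
```

```text
park t 43.17 tcp [ 481.3 -417.5  259.2] gap 85.1 F [0.2 0.3 0.4] q [ 31  39  11  86  -9  56 -45]
```

View pics/p9.png

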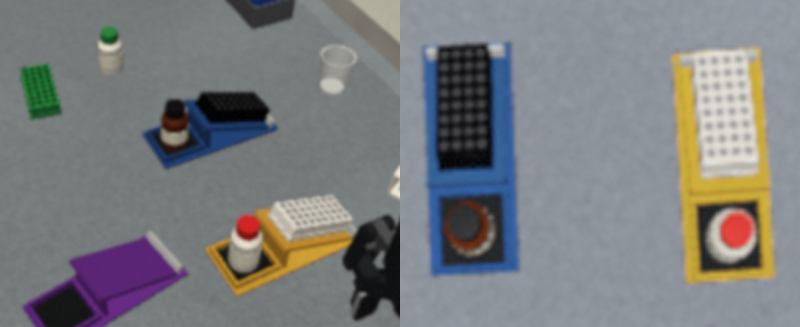

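```bash
cat > m2.py <<'E'
from fit import *
from w import *
for tag,S0,bx,dark in(("black",(610.9,123.2,np.radians(181.8)),None,1),("white",(599.9,-121.2,np.radians(181.6)),None,0)):
  for n in("top","side"):
    im=cv2.imread(f"pics/f_{n[0]}.png")
    S=S0
    T=np.c_[UPS,[0,1,0],N]
    def parts(v):
        c=np.array([-40,0,40.])+v[0]*UPS+np.array([0,v[1],0]); 
        Ry=Rz(v[2]*.02)
        return [ (p@Ry.T)@T.T+c for p in PL]
    def sl(v): return sil(n,parts(v),np.array([S[0],S[1],0]),S[2])
    m0=sl([0,0,0])>.5
    # colour classification near the plate
    g=im.astype(int); near=cv2.dilate(m0.astype(np.uint8),np.ones((3,3)),iterations=4)>0
    mx,mn=g.max(2),g.min(2)
    m=(near&(mx<62)) if dark else (near&(mn>115 if n=="top" else near&(mn>110))&(mx-mn<60))
    m=cv2.morphologyEx(m.astype(np.uint8),cv2.MORPH_CLOSE,np.ones((5,5))); m=cv2.morphologyEx(m,cv2.MORPH_OPEN,np.ones((5,5)))
    B=lambda a:cv2.GaussianBlur(a,(0,0),1.2); mb=B(m.astype(float))
    r=minimize(lambda v:((B(sl(v))-mb)**2).sum(),[0,0,0],method="Nelder-Mead",options=dict(initial_simplex=[[0,0,0],[4,0,0],[0,4,0],[0,0,3]],xatol=.05,fatol=1e-4))
    print(tag,n,"up",round(r.x[0],1),"lat",round(r.x[1],1),"yaw",round(np.degrees(r.x[2]*.02),1),"cost",round(r.fun/m.sum(),3))
    ys,xs=np.where(m0); a=slice(ys.min()-15,ys.max()+15);b=slice(xs.min()-15,xs.max()+15)
    v=cv2.resize(im[a,b],None,fx=5,fy=5,interpolation=2)
    for mm,c in((m,(0,255,255)),(sl(r.x)>.5,(255,0,255)),):
        k=cv2.resize(np.asarray(mm).astype(np.uint8)[a,b],None,fx=5,fy=5,interpolation=0); cv2.drawContours(v,cv2.findContours(k,0,2)[0],-1,c,1)
    cv2.imwrite(f"pics/z_{tag}_{n}.png",v[:300 if 0 else None])
E
python3 m2.py; python3 -c "
import cv2,numpy as np
L=[cv2.resize(cv2.imread(f'pics/z_{t}_{n}.png'),(390,290)) for t in('black','white') for n in('top','side')]
cv2.imwrite('pics/z.png',np.vstack([np.hstack(L[:2]),np.hstack(L[2:])]))"
```

```text
black top up -1.6 lat 0.2 yaw 0.3 cost 0.053
black side up 2.6 lat -0.8 yaw 1.5 cost 0.018
white top up -5.8 lat 1.2 yaw 2.4 cost 0.077
white side up -6.1 lat -7.8 yaw -6.7 cost 0.132
```

View pics/z.png

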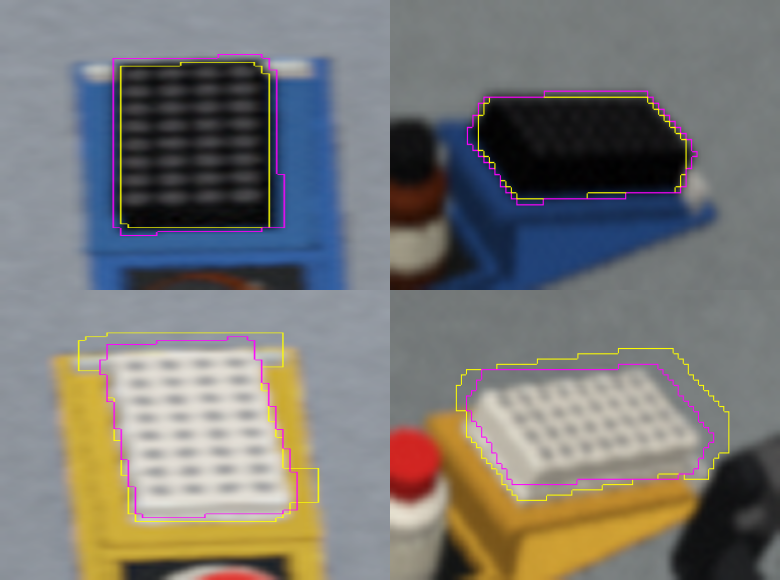

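White's mask leaked into the background. I'll overlay the nominal seated-plate wireframe and the station edges instead.

```bash
cat > m3.py <<'E'
from fit import *
from w import *
out=[]
for S in((610.9,123.2,np.radians(181.8)),(599.9,-121.2,np.radians(181.6))):
  im=cv2.imread("pics/f_t.png"); k=7
  c0=proj("top",st(S,(-20,0,30))[None])[0]; o=(c0-[28,42]).astype(int)
  v=cv2.resize(im[o[1]:o[1]+84,o[0]:o[0]+56],None,fx=k,fy=k,interpolation=2)
  def line(P,col):
    q=((proj("top",np.array([st(S,p) for p in P]))-o+.5)*k).astype(np.int32); cv2.polylines(v,[q],True,col,1,cv2.LINE_AA)
  C=np.array([-40,0,40.])
  pl=lambda x,y,z:C+x*UPS+np.array([0,y,0])+z*N
  line([pl(56,25,12),pl(56,-25,12),pl(-56,-25,12),pl(-56,25,12)],(255,0,255))
  line([pl(56,26,-12),pl(56,-26,-12)],(0,0,255))
  line([(28,37,52),(28,-37,52),(-88,-37,10),(-88,37,10)],(0,255,0))
  line([(-102,43,6),(-102,-43,6),(102,-43,16),(102,43,16)],(255,255,0))
  line([(33,31,6),(33,-31,6),(95,-31,6),(95,31,6)],(0,200,255))
  out.append(v)
cv2.imwrite("pics/w.png",np.hstack(out))
E
python3 m3.py
```

```text
(no output)
```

View pics/w.png

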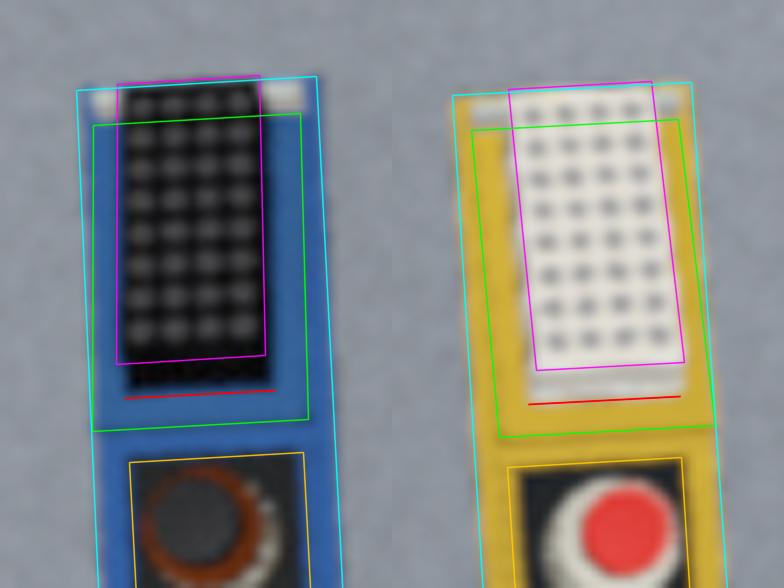

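The overlay agrees with the nominal seated pose to within about 1–2 px. During release the TCP backed off about 0.5 mm up-slope, so "touching the cleat" isn't proven. There's plenty of time left (43 of 99 s), so I'll regrip each plate in place, push it gently down-slope to contact and release while pressing.

```bash
cat >> w.py <<'E'
def reseat(S,f,p):
    p=np.array(p,float); n=stv(S,N); u=stv(S,UPS); R=slope(S,f)
    ctrl.reach(p+115*n,R); ctrl.move_straight(p+1*n,velocity=120,contact_N=10); say("at")
    ctrl.grasp(25); a=np.array(readout.sense()["tcp_pos"]); say("grip")
    hit=ctrl.move_straight(a-8*u,velocity=15,contact_N=7); b=np.array(readout.sense()["tcp_pos"])
    say("push",hit,"moved down",round((a-b)@u,2),"n",round((b-a)@n,2))
    ctrl.move_straight(b-1.0*u,velocity=15); say("press")
    ctrl.release(); b=np.array(readout.sense()["tcp_pos"]); ctrl.move_straight(b+115*n,velocity=150); say("off")
E
python3 - <<'E'
from w import *
reseat(YEL,1,(639.5,-119.7,32.3))
E
```

```text
at t 45.8 tcp [ 640.8 -119.9   34.1] gap 85.3 F [0.5 0.7 0.2] q [  0  66  12  69  -9  66 -76]
grip t 46.23 tcp [ 640.3 -119.7   33.8] gap 49.6 F [0.9 0.5 2.7] q [  0  66  12  69  -9  66 -76]
push True moved down -0.02 n 0.0 t 46.51 tcp [ 640.3 -119.7   33.8] gap 49.1 F [0.7 0.5 4.9] q [  0  66  12  68  -9  67 -76]
press t 46.76 tcp [ 640.3 -119.8   33.8] gap 49.4 F [-1.9  0.2  5.4] q [  0  66  12  68  -9  67 -76]
off t 48.12 tcp [ 679.6 -118.3  140.3] gap 85.4 F [ 0.2 -0.4 -0.2] q [  0  63  13  56  -8  82 -77]
```

```bash
python3 - <<'E'
from w import *
p=np.array(readout.sense()["tcp_pos"]); ctrl.move_straight(p+[0,0,60],velocity=200)
reseat(BLUE,0,(647.1,123.9,33.7))
ctrl.reach([440,0,330],down(np.pi)); 
p=ctrl.inverse_kinematics([280,480,300],down(np.pi))
if p is not None: ctrl.set_joints(p)
say("park")
s=viewer.read_camera("side");t=viewer.read_camera("top")
cv2.imwrite("pics/f_s.png",s);cv2.imwrite("pics/f_t.png",t)
cv2.imwrite("pics/p10.png",np.hstack([cv2.resize(s[110:300,190:410],(400,345),interpolation=2),cv2.resize(t[100:290,90:345],(400,298),interpolation=2) if 0 else cv2.resize(t[100:290,90:345],(400,345),interpolation=2)]))
E
python3 m3.py
```

```text
at t 51.78 tcp [648.3 124.2  35.4] gap 85.5 F [0.1 0.2 1. ] q [  0  68 -32  65  25  73  61]
grip t 52.21 tcp [647.9 124.   35.2] gap 49.3 F [0.3 0.2 2.6] q [  0  68 -32  65  25  73  61]
push True moved down -0.01 n -0.04 t 52.49 tcp [647.9 124.1  35.2] gap 49.5 F [-0.8 -1.5  4.8] q [  0  69 -32  65  25  74  61]
press t 52.74 tcp [647.9 124.1  35.2] gap 49.6 F [-2.8 -1.1  5.5] q [  0  69 -32  64  25  74  61]
off t 54.11 tcp [687.3 124.9 141.7] gap 85.7 F [-0.2 -0.4 -1.2] q [ -2  65 -33  52  22  89  65]
park t 57.23 tcp [281.5 479.1 299.8] gap 85.3 F [ 0.3 -0.8  0.4] q [-37  35 -47  96  28  62  -3]
```

View pics/p10.png

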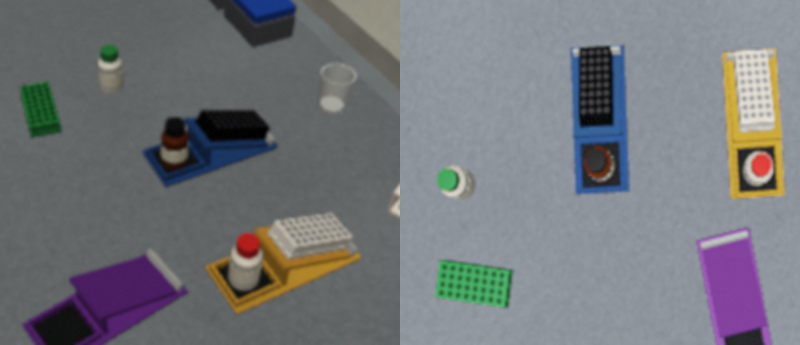

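View pics/w.png

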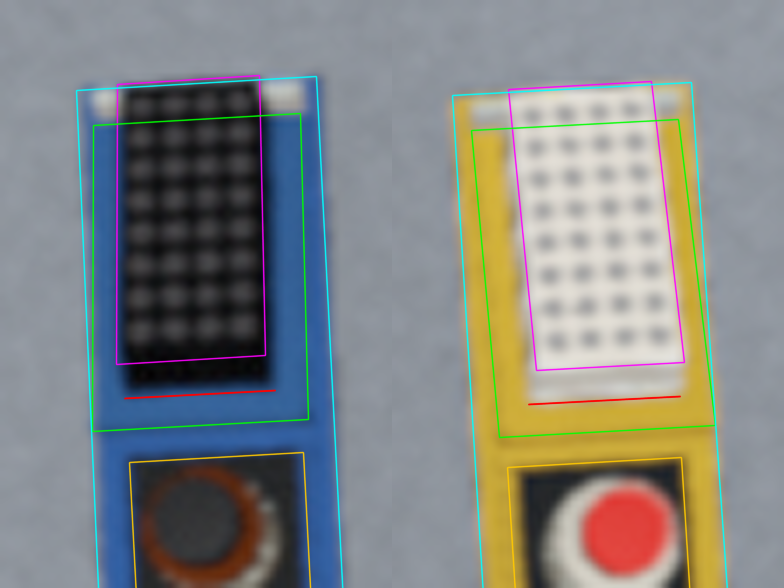

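Neither plate moved under about 7 N of push towards its cleat, and the pictures from before and after match. Both bottles stand upright in their bays, the green items haven't moved and the arm is clear. Handing in.

```bash
python3 -c "
from rig import ctrl,readout
print(readout.sense()['t']); ctrl.close_job()"
```

```text
57.3333
the job is handed in; nothing more can be done
```

I made up both kits and handed the job in at 57 s of the 99 s allowed. The black plate and amber bottle are on the blue station, and the white plate and red-capped bottle are on the yellow one; the purple look-alike was not used.

**Last checks that agreed:**
- **Plates:** both lie wells up and lengthwise against their cleats. I regripped each one and pushed down-slope, and neither moved under about 7 N.
- **Bottles:** both stand upright. They met the bay floors within 0.2 mm of the expected height.
- **Left alone:** the green plate and green-capped bottle look unmoved in the last pictures. The robot is parked clear and touches nothing.

**Checks that disagreed:**
- **Camera views:** the two views differed by 2–4 mm on most fits, and more for the station lengths, because the side masks cut off the cleats. I weighted the stations towards the top view.
- **Yellow cleat:** contact came 3.9 mm further down-slope than my estimate. The blue one was exact.
- **White plate fit:** the final image fit failed because its mask leaked into the background. I relied on the wireframe overlay (within about 2 px) and the push test instead.

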